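Tug two box lids and re-press the one whose catch has not taken

TASK

Two lidded storage boxes stand shut on the board over the hob. Check that their catches hold, the left box first and then the right: give each lid a firm upward tug by its bar handle, without throwing it open. If a lid comes up, press it firmly back down until its catch takes and tug it again; leave both lids shut and caught, let go, and do not push about the spice jar and the mug that stand between them.

Things in the scene. Friction and masses are not known exactly. Their poses are not given: they have to be found in the camera images.
- box_1: one of two identical white storage boxes with a pale wooden lid: 170 mm deep (own x), 130 mm wide (y), 97 mm high to the top of the shut lid, which laps 14 mm down over front and sides. Cannot move. Origin: centre of underside; +x points away from the robot (hinge side), the -x side is the front with the catch. Left means greater world y; either box can be on the left.
- box_2: the other storage box, same as box_1 in every measure.
- handle_1 (a point): centre of the bar handle on the lid of box_1: round dark steel bar, 80 mm long along the box's y, 14 mm thick, on two thin posts, its centre 38 mm above the lid's top; lid shut, it is 45 mm in front of the box's centre and 135 mm above its underside. Moves with the lid.
- handle_2 (a point): centre of the bar handle on the lid of box_2, as handle_1.
- hinge_1 (a point): point on the lid's hinge axis (which runs along the box's y), fixed to box_1: 85 mm behind the box's centre and 85 mm above its underside. With the lid shut the handle's centre is 130 mm in front of it and 50 mm above it.
- hinge_2 (a point): the same point on box_2.
- lid_1 (a joint): angle of box_1's lid (rad): 0 shut, grows as its front rises. A caught lid rises to about 0.012 only, where the catch stops it (holds 25 N). An uncaught lid rests on its catch at about 0.05, lifts freely (2 to 3 N at the handle) and falls back there uncaught; about 6 to 9 N straight down on the handle (up to 20 N if the hand also pushes sideways) makes the catch take, the lid going to 0.
- lid_2 (a joint): opening angle of the lid of box_2, as lid_1.
- catch_1: spring bolt of the catch of box_1, a steel wedge 20 mm wide in the middle of the box's front; it loads up when a caught lid is tugged. Origin: lower edge of the bolt's tip, 100 mm in front of the box's centre and 57 mm above its underside.
- catch_2: spring bolt of the catch of box_2, as catch_1.
- spice_jar: bystander: small round spice jar with a red cap, 45 mm across, 106 mm high, standing between the boxes. Origin: centre of its underside.
- mug: bystander: white mug with a pink band, 80 mm across, 101 mm high, handle on one side, standing behind the gap between the boxes. Origin: centre of its underside.

How it is judged:
By the outcome, as a careful person would: the job done as asked, in the order asked, and still so for the second after the job is handed in, with the robot touching nothing.
It also fails if it takes over 58 s, if anything falls off the work surface, if the arm or the gripper's body presses on something with over 40 N, if the wrist force passes 120 N, or if a joint passes its speed limit or range.

ROBOT

A 6-joint arm with a two-finger parallel gripper is mounted at the origin on a cart in front of the work surface, level with it; the furniture and walls round the work are solid. World frame = base frame: x ahead of the robot, y to its left, z up, the work surface at z = 0. Lengths are in m, angles in rad, forces in N, time in s.
With the tool pointing down it reaches from about 0.3 to 0.775 m from the base axis. Payload 14.6 kg.
Tool frame: the origin (TCP) lies between the finger pads; the fingertips stand ctrl.tip_extent ahead of it and the grasp point (between the pads) lies 3 mm ahead of it (ctrl.tip_extent is the distance from the TCP to the fingertips, in m); z points along the fingers, y is the line along which they close (so a half turn about z gives the same grasp; the last joint's range is limited). The gripper opens to 94 mm and grips with 3 to 60 N. Pads are 16 mm wide; open, the fingers measure 119 mm over their backs; the gripper's body (75 mm by 177 mm) begins 78 mm behind the grasp point.
Start: joints at [1.191, 0.3, 1.521, -0, 1.321, -0.067], TCP at [0.169, 0.523, 0.227] pointing down, gripper open.
Joint ranges: [-3.03, 3.03], [-0.79, 2.21], [0.23, 2.52], [-1.04, 4.18], [0, 3.07], [-2.55, 2.55]. Speed limits (rad/s): [2.22, 2.22, 2.57, 3.14, 3.14, 3.14].

INTERFACE

Orientations are given as [roll, pitch, yaw] about the fixed x, y, z axes, in that order (R = Rz(yaw) Ry(pitch) Rx(roll)).
In Python, from station import ctrl gives the robot as it stands.
- The arm moves only by the tool shift_gripper, called after "Request:" as name(argument=value, ...) on one line, values as JSON. Schema: {"type":"object","properties":{"segments":{"type":"object","properties":{"motion":{"type":"array","items":{"type":"array","items":{"type":"number"},"minItems":6,"maxItems":6},"minItems":1,"maxItems":10}},"additionalProperties":false,"required":["motion"]},"jaw":{"type":"number"},"squeeze":{"type":"number"},"only":{"type":"string"},"quiet":{"type":"boolean"},"lines":{"type":"string"}},"required":["segments"],"additionalProperties":false}. segments is an object whose key "motion" holds a list of rows, 1 to 10 of them, each of 6 numbers: dx, dy, dz in a scale on which 1.0 is 0.5 m, then a rotation vector rx, ry, rz in fractions of the full range, 1 being 2 pi rad; each row shifts and turns the commanded pose from where the row before left it, along the tool's axes as they then stand; what a row does not reach is not made up. A row lasts 1/10 s, in which the tool goes at most 0.05 m and 0.15 rad, less where a joint would pass 70% of its speed; a pose out of reach is approached as far as the arm can. jaw is the finger opening in m, set as the call begins (left out keeps the last). The fingers move at their own pace and stop on an object; squeeze is the grip in N (left out, the last holds). Time passes only in rows, so rows that do not move let the fingers close. The tool returns the time, the measured TCP pose, the force, the opening and the grip force at its end. only (a regular expression) keeps the lines of the reply that match it, lines (a string "A,B") keeps lines A to B, and quiet returns only ok. No shift or turn number may pass 1 either way. Input that does not fit is refused with a message, and nothing moves.
- ctrl.get_obs(): the state, without advancing time (a new reading comes with each control period).
- ctrl.camera(name): name is "side" or "top" or "wrist"; returns a dict with "pixels" (400x640x3 uint8, blue, green, red), "fx", "fy", "cx", "cy" (pixels), "extrinsics" (4x4, takes a point from camera to world coordinates). Camera axes: x right, y up, looking along -z (the intrinsics and any distortion apply to the point x, -y, -z); pixel columns grow to the right and rows downward; lengths in m; the calibration is good to about 2 mm. The wrist camera is an equidistant fisheye: a pixel r from the principal point sees the ray r / f radians off the axis. A picture is of the moment at which its call begins. There is no depth.
- ctrl.hand_in(): hands the job in; it is judged then, once.
The state is a dict: "time_s": time; "qpos": joint angles; "joint_vel": joint speeds; "tau": joint torques, N m; "ee_pos": TCP position; "eef_rot": TCP orientation; "force": force on the tool from outside, world axes, zero at the start; "moment": the same for the moment, N m; "grip_width": finger opening in m; "grip_force": force on a finger pad.
Only numpy, scipy, OpenCV 4.12 (cv2) and the standard library are available. Lean on these libraries where they do the work, as an engineer would, in place of code of your own. Each camera call takes 0.05 s, during which the arm holds its last target. There are 200 camera calls.

## Working session

There is one attempt and no reset: what is moved stays moved. The work goes in short steps, Python scripts to look and compute and a tool call to move; the robot and the scene stay as the last step left them, time stands still between calls to the robot, and variables do not carry over. Pictures are saved under pics/ and viewed, at most 10 in all, crops included, and the job is handed in when it is done.

```bash
mkdir -p pics; ls; python3 - <<'E'
from station import ctrl
import cv2
for n in("top","side"):
    c=ctrl.camera(n);cv2.imwrite(f"pics/{n}0.png",c["pixels"]);print(n,c["fx"],c["fy"],c["cx"],c["cy"],c["extrinsics"].tolist() if hasattr(c["extrinsics"],'tolist') else c["extrinsics"],c.keys())
o=ctrl.get_obs();print(o,ctrl.tip_extent)
E
```

```text
pics
station.py
top 401.3348811632865 401.3348811632865 319.8607451643038 201.5800769963263 [[-0.01010476891628692, 0.9879563190193834, -0.15440273752371833, 0.39905006662620857], [-0.9995863052006131, -0.005821792458870186, 0.028166028970237435, 0.09182889905440353], [0.0269279056098846, 0.15462347312822733, 0.9876064344956594, 0.9983191035283461], [0.0, 0.0, 0.0, 1.0]] dict_keys(['pixels', 'fx', 'fy', 'cx', 'cy', 'extrinsics'])
side 504.24301341387866 504.24301341387866 318.36506194705726 198.12862501326484 [[0.9874467276914193, 0.09877883892979188, -0.12325461837671799, 0.4154012113770054], [-0.15648959936553863, 0.5058486191941179, -0.8483090119466005, -0.7647307801304906], [-0.021446800738603358, 0.8569480237675365, 0.5149564246603708, 0.6792136067421018], [0.0, 0.0, 0.0, 1.0]] dict_keys(['pixels', 'fx', 'fy', 'cx', 'cy', 'extrinsics'])
{'time_s': 0.1, 'qpos': array([ 1.19139340e+00,  3.00444558e-01,  1.52148403e+00,  6.17123260e-06,
        1.32070433e+00, -6.66128346e-02]), 'joint_vel': array([-4.21141858e-04, -4.60671386e-04, -1.23430310e-03,  4.39742831e-05,
        7.20877484e-04,  7.00535275e-04]), 'tau': array([-1.04050087e-04, -5.32651305e+01, -3.53280938e+01,  7.08749495e-02,
        2.34290538e-02, -1.23341772e-05]), 'ee_pos': array([0.16917679, 0.52312434, 0.22694193]), 'eef_rot': array([-3.14055510e+00, -7.52076120e-05,  2.82880099e+00]), 'force': array([-0.67621684, -0.23058965,  0.04523598]), 'moment': array([0.01158268, 0.02156328, 0.02713006]), 'grip_force': 0.0, 'grip_width': 0.09437925257594641} 0.022
```

View pics/top0.png

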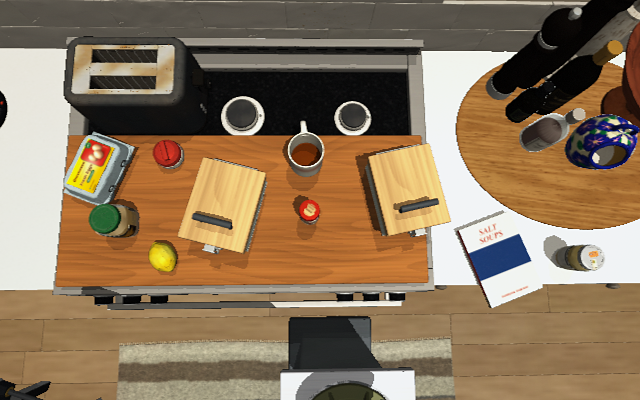

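View pics/side0.png

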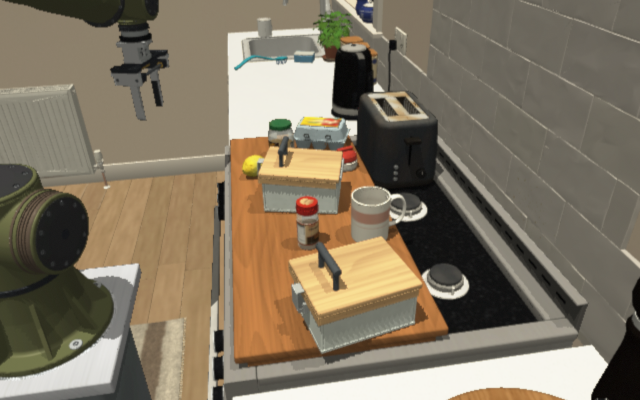

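The top view shows the left box's handle at about (212,221), the right box's at (419,206), the jar at (309,209) and the mug at (305,152). Next I'll enlarge both boxes.

```bash
python3 - <<'E'
import cv2,numpy as np
t=cv2.imread("pics/top0.png");s=cv2.imread("pics/side0.png")
def c(im,x,y,w=100,h=75):return cv2.resize(im[y:y+h,x:x+w],(400,300),interpolation=cv2.INTER_CUBIC)
def c2(im,x,y):return cv2.resize(im[y:y+120,x:x+160],(400,300),interpolation=cv2.INTER_CUBIC)
t1=t[150:260,170:280];t2=t[135:245,355:465]
cv2.imwrite("pics/c1.png",np.vstack([np.hstack([c(t,175,185),c(t,365,170)]),np.hstack([c(s,255,130),c2(s,275,230)])]))
E
```

```text
(no output)
```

View pics/c1.png

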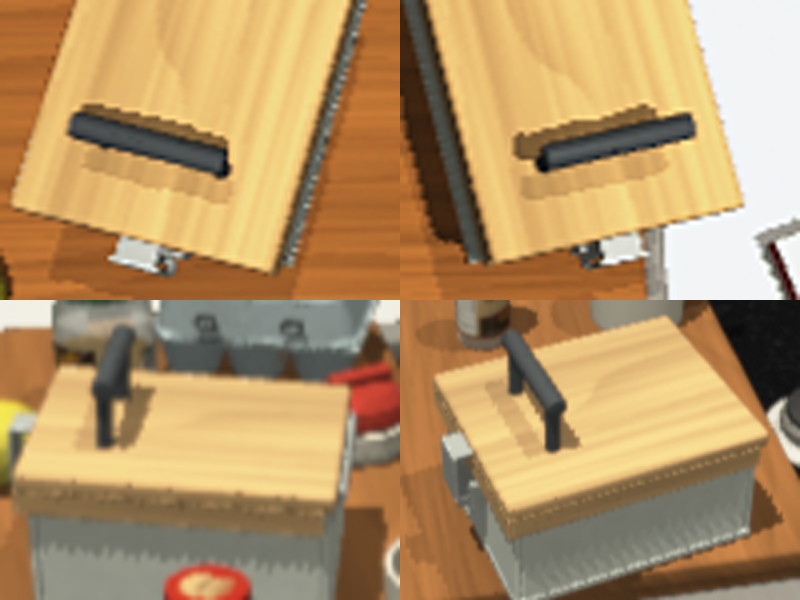

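The crop gives the handle-bar ends in both views. Left box: top (192.8,216.2) and (232,225.7), side (285.7,139) and (282,152). Right box: top (400.2,209.5) and (438.5,201.5), side (320.2,246) and (336.6,272). I'll triangulate those.

```bash
cat > h.py <<'E'
import numpy as np,cv2
from station import ctrl
def P(n):
    c=ctrl.camera(n);E=np.linalg.inv(c["extrinsics"]);E=np.diag([1,-1,-1,1])@E
    return np.array([[c["fx"],0,c["cx"]],[0,c["fy"],c["cy"]],[0,0,1]])@E[:3]
def tri(PT,PS,a,b):
    X=cv2.triangulatePoints(PT,PS,np.array(a,float).reshape(2,1),np.array(b,float).reshape(2,1)).ravel();X=X[:3]/X[3]
    r=[]
    for p,u in((PT,a),(PS,b)):
        q=p@np.r_[X,1];r.append(q[:2]/q[2]-u)
    return X,np.round(np.concatenate(r),1)
E
python3 - <<'E'
from h import *
PT,PS=P("top"),P("side")
for k,a in dict(L=[((192.8,216.2),(285.7,139)),((232,225.7),(282,152))],R=[((400.2,209.5),(320.2,246)),((438.5,201.5),(336.6,272))]).items():
    X=[tri(PT,PS,*p) for p in a];
    for x in X:print(k,np.round(x[0],4),x[1])
    m=(X[0][0]+X[1][0])/2;d=X[0][0]-X[1][0];print(m.round(4),np.linalg.norm(d).round(4),np.arctan2(-d[0],d[1]))
E
```

```text
L [0.4987 0.3251 0.1886] [ 0.  -0.7 -0.4  0.1]
L [0.481  0.2451 0.1941] [ 0.  -2.  -1.1  0.2]
[0.4899 0.2851 0.1913] 0.0821 -0.21783205110826834
R [ 0.5118 -0.0975  0.1815] [ 0.  -1.2 -1.   0.2]
R [ 0.5255 -0.176   0.1879] [ 0.  -0.5 -0.4  0.1]
[ 0.5186 -0.1368  0.1847] 0.0799 0.17237871318375608
```

Units first: shifts go in shares of 0.5 m and turns go in shares of 2 pi rad. So 0.148 rad / 6.2832 = 0.0236.

Request:
shift_gripper(segments={"motion": [[0,0,0,0,0,0.0236],[0,0,0,0,0,0.0236],[0,0,0,0,0,0.0236],[0,0,0,0,0,0.0236],[0,0,0,0,0,0.0236],[0,0,0,0,0,0.0236],[0,0,0,0,0,0.0236],[0,0,0,0,0,0.0236],[0,0,0,0,0,0.0236],[0,0,0,0,0,0.0236]]}, jaw=0.06)

```text
time_s: 1.2
ee_pos: [0.1692, 0.5232, 0.2273]
eef_rot: [-3.141, 0.0, 1.343]
force: [-0.6, -0.7, 0.2]
grip_width: 0.0604
grip_force: 0.0
```

```bash
cat >> h.py <<'E'
from scipy.spatial.transform import Rotation as Ro
def go(p,yaw):
    o=ctrl.get_obs();R=Ro.from_euler("xyz",o["eef_rot"]);T=Ro.from_euler("xyz",[np.pi,0,yaw])
    print("tcp",o["ee_pos"].round(4),"shift",R.inv().apply(np.array(p)-o["ee_pos"]).round(4),"rot",(R.inv()*T).as_rotvec().round(4),"F",o["force"].round(1),"t",o["time_s"])
E
python3 -c "
from h import *
go([.4899,.2851,.27],1.353)"
```

```text
tcp [0.1692 0.5232 0.2273] shift [-0.1595  0.3662 -0.0427] rot [-0.0001  0.0004 -0.0103] F [-0.6 -0.7  0.2] t 1.2
```

To row units: -0.043 m / 0.5 = -0.086, 0.0407 m / 0.5 = 0.0814, -0.01 rad / 6.2832 = -0.0016.

Request:
shift_gripper(segments={"motion": [[0,0,-0.086,0,0,-0.0016],[-0.036,0.0814,0,0,0,0],[-0.036,0.0814,0,0,0,0],[-0.036,0.0814,0,0,0,0],[-0.036,0.0814,0,0,0,0],[-0.036,0.0814,0,0,0,0],[-0.036,0.0814,0,0,0,0],[-0.036,0.0814,0,0,0,0],[-0.036,0.0814,0,0,0,0],[-0.031,0.0812,0,0,0,0]]})

```text
time_s: 2.2
ee_pos: [0.495, 0.2888, 0.2704]
eef_rot: [-3.142, 0.0, 1.359]
force: [0.5, 0.2, -0.2]
grip_width: 0.06
grip_force: 0.0
```

Request:
shift_gripper(segments={"motion": [[0,0,0,0,0,0],[0,0,0,0,0,0]]}, quiet=true)

```text
ok
```

```bash
python3 - <<'E'
from h import *
go([.4899,.2851,.194],1.353)
c=ctrl.camera("wrist");w=c["pixels"];s=ctrl.camera("side")["pixels"]
cv2.imwrite("pics/w1.png",np.hstack([cv2.resize(w,(480,300)),cv2.resize(s[80:230,220:380],(320,300))]))
E
```

```text
tcp [0.494  0.2898 0.27  ] shift [-0.0054 -0.0029  0.076 ] rot [-0.0008  0.0004  0.0042] F [-1.6  0.3 -0.6] t 2.4
```

View pics/w1.png

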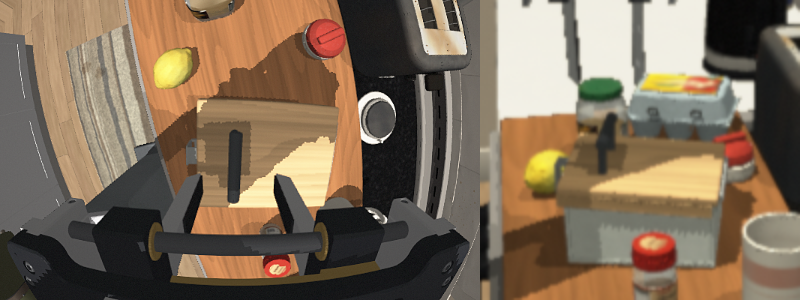

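The wrist picture shows the bar at (235,165), midway between the fingers and parallel to them. I'll descend.

To row units: 0.02 m / 0.5 = 0.04, 0.014 m / 0.5 = 0.028, 0.004 rad / 6.2832 = 0.0006.

Request:
shift_gripper(segments={"motion": [[-0.0108,-0.006,0.04,0,0,0.0006],[0,0,0.04,0,0,0],[0,0,0.04,0,0,0],[0,0,0.028,0,0,0],[0,0,0,0,0,0]]})

```text
time_s: 3.0
ee_pos: [0.4885, 0.286, 0.1949]
eef_rot: [-3.139, 0.002, 1.356]
force: [-0.2, -0.1, 0.1]
grip_width: 0.0601
grip_force: 0.0
```

Request:
shift_gripper(segments={"motion": [[0,0,0,0,0,0],[0,0,0,0,0,0],[0,0,0,0,0,0],[0,0,0,0,0,0],[0,0,0,0,0,0],[0,0,0,0,0,0]]}, jaw=0.0, squeeze=25)

```text
time_s: 3.6
ee_pos: [0.4896, 0.2857, 0.1966]
eef_rot: [3.142, -0.0, 1.355]
force: [-3.2, 0.1, 1.3]
grip_width: 0.0153
grip_force: 2.0
```

```bash
python3 - <<'E'
from h import *
go([.4899,.2851,.194],1.353)
cv2.imwrite("pics/s2.png",np.vstack([cv2.resize(ctrl.camera("side")["pixels"][100:220,220:380],(400,300)),cv2.resize(ctrl.camera("wrist")["pixels"],(400,250))]))
E
```

```text
tcp [0.4896 0.2857 0.1966] shift [-0.0005  0.0004  0.0026] rot [ 0.0001 -0.0001  0.0018] F [-3.2  0.1  1.3] t 3.6
```

View pics/s2.png

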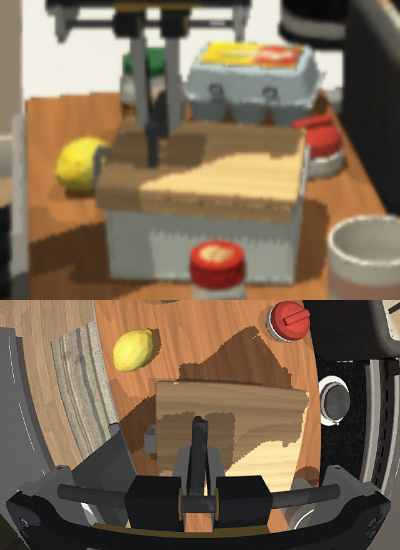

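The bar is gripped near its middle. I'll tug up in small steps.

To row units: -0.002 m / 0.5 = -0.004.

Request:
shift_gripper(segments={"motion": [[0,0,0,0,0,0],[0,0,-0.004,0,0,0],[0,0,0,0,0,0]]})

```text
time_s: 4.0
ee_pos: [0.4897, 0.2856, 0.1984]
eef_rot: [3.142, 0.0, 1.355]
force: [1.7, 1.4, -4.2]
grip_width: 0.0133
grip_force: 24.9
```

Request:
shift_gripper(segments={"motion": [[0,0,-0.004,0,0,0],[0,0,0,0,0,0]]})

```text
time_s: 4.2
ee_pos: [0.4905, 0.2853, 0.2003]
eef_rot: [3.14, -0.0, 1.354]
force: [8.2, -0.6, -7.8]
grip_width: 0.0133
grip_force: 25.1
```

To row units: -0.002 m / 0.5 = -0.004.

Request:
shift_gripper(segments={"motion": [[0,0,-0.004,0,0,0],[0,0,0,0,0,0]]})

```text
time_s: 4.4
ee_pos: [0.4912, 0.285, 0.2021]
eef_rot: [3.138, -0.0, 1.354]
force: [16.6, -1.6, -11.7]
grip_width: 0.0132
grip_force: 25.0
```

Request:
shift_gripper(segments={"motion": [[0,0,-0.004,0,0,0],[0,0,0,0,0,0]]})

```text
time_s: 4.6
ee_pos: [0.4921, 0.2848, 0.2039]
eef_rot: [3.136, -0.0, 1.354]
force: [24.4, -2.0, -16.1]
grip_width: 0.0134
grip_force: 24.9
```

The tool rose 7 mm and was pulled about 2.5 mm in +x along the hinge's arc, so the left lid is coming up uncaught. I'll lower it along that arc and press it shut.

To row units: 0.004 m / 0.5 = 0.008, 0.003 m / 0.5 = 0.006.

Request:
shift_gripper(segments={"motion": [[0,0,0.008,0,0,0],[0,0,0.008,0,0,0],[0,-0.002,0.006,0,0,0],[0,0,0,0,0,0]]})

```text
time_s: 5.0
ee_pos: [0.4882, 0.2859, 0.1943]
eef_rot: [-3.141, 0.0, 1.355]
force: [-6.1, -2.6, 7.2]
grip_width: 0.0136
grip_force: 24.9
```

Request:
shift_gripper(segments={"motion": [[0,-0.002,0.004,0,0,0],[0,0,0,0,0,0]]})

```text
time_s: 5.2
ee_pos: [0.487, 0.2862, 0.1913]
eef_rot: [-3.14, 0.0, 1.355]
force: [-4.5, 0.5, -1.9]
grip_width: 0.0132
grip_force: 25.0
```

Request:
shift_gripper(segments={"motion": [[0,-0.001,0.002,0,0,0],[0,0,0,0,0,0]]})

```text
time_s: 5.4
ee_pos: [0.4866, 0.2864, 0.1904]
eef_rot: [-3.14, 0.0, 1.355]
force: [-5.9, 1.1, -0.1]
grip_width: 0.0133
grip_force: 25.0
```

The force fell off as the lid dropped through 0.1913, so the catch probably took. I'll press firmly to make sure, then tug again.

To row units: 0.001 m / 0.5 = 0.002, -0.0002 m / 0.5 = -0.0004.

Request:
shift_gripper(segments={"motion": [[0,-0.0004,0.002,0,0,0],[0,0,0,0,0,0]]})

```text
time_s: 5.6
ee_pos: [0.4864, 0.2865, 0.1896]
eef_rot: [-3.14, 0.0, 1.355]
force: [-5.9, 0.5, 2.2]
grip_width: 0.0132
grip_force: 25.0
```

Request:
shift_gripper(segments={"motion": [[0,0,0.002,0,0,0],[0,0,0,0,0,0]]})

```text
time_s: 5.8
ee_pos: [0.4864, 0.2865, 0.1895]
eef_rot: [-3.141, -0.0, 1.355]
force: [-9.2, -1.2, 10.0]
grip_width: 0.0133
grip_force: 24.9
```

Request:
shift_gripper(segments={"motion": [[0,0,0.001,0,0,0],[0,0,0,0,0,0]]})

```text
time_s: 6.0
ee_pos: [0.4864, 0.2865, 0.1894]
eef_rot: [-3.141, -0.0, 1.355]
force: [-11.3, -2.1, 14.0]
grip_width: 0.0128
grip_force: 24.9
```

Request:
shift_gripper(segments={"motion": [[0,0.001,-0.004,0,0,0],[0,0.001,-0.003,0,0,0],[0,0,0,0,0,0]]})

```text
time_s: 6.3
ee_pos: [0.487, 0.2863, 0.1911]
eef_rot: [-3.139, 0.001, 1.355]
force: [-7.2, 2.3, -0.2]
grip_width: 0.0131
grip_force: 24.9
```

Request:
shift_gripper(segments={"motion": [[0,0,-0.002,0,0,0],[0,0,0,0,0,0]]})

```text
time_s: 6.5
ee_pos: [0.487, 0.2863, 0.1913]
eef_rot: [-3.139, 0.001, 1.355]
force: [-5.6, 3.3, -10.4]
grip_width: 0.0131
grip_force: 24.9
```

Request:
shift_gripper(segments={"motion": [[0,0,-0.001,0,0,0],[0,0,0,0,0,0]]})

```text
time_s: 6.7
ee_pos: [0.487, 0.2862, 0.1913]
eef_rot: [-3.138, 0.001, 1.355]
force: [-3.1, 3.8, -13.6]
grip_width: 0.0135
grip_force: 24.9
```

To row units: -0.0005 m / 0.5 = -0.001.

Request:
shift_gripper(segments={"motion": [[0,0,-0.001,0,0,0],[0,0,0,0,0,0],[0,0,0,0,0,0]]})

```text
time_s: 7.0
ee_pos: [0.487, 0.2863, 0.1914]
eef_rot: [-3.138, 0.001, 1.355]
force: [-0.9, 5.4, -17.8]
grip_width: 0.0134
grip_force: 24.9
```

Request:
shift_gripper(segments={"motion": [[0,0,0.004,0,0,0],[0,0,0.002,0,0,0],[0,0,0,0,0,0]]})

```text
time_s: 7.3
ee_pos: [0.4867, 0.2864, 0.1903]
eef_rot: [-3.139, 0.001, 1.355]
force: [-11.6, 1.6, 2.2]
grip_width: 0.0133
grip_force: 24.9
```

Request:
shift_gripper(segments={"motion": [[0,0,0,0,0,0],[0,0,0,0,0,0],[0,0,0,0,0,0],[0,0,0,0,0,0]]}, jaw=0.06)

```text
time_s: 7.7
ee_pos: [0.4882, 0.286, 0.1906]
eef_rot: [3.141, -0.0, 1.355]
force: [0.6, 1.4, -0.1]
grip_width: 0.0415
grip_force: 0.0
```

```bash
python3 -c "
from h import *
go([.5186,-.1368,.27],1.743)"
```

```text
tcp [0.4882 0.286  0.1906] shift [-0.4064  0.1204 -0.0794] rot [ 5.000e-04 -1.000e-04 -3.883e-01] F [ 0.6  1.4 -0.1] t 7.7
```

The left catch holds, with 17.8 N and no rise. I'll move over to the right box.

To row units: -0.035 m / 0.5 = -0.07, -0.03 m / 0.5 = -0.06.

Request:
shift_gripper(segments={"motion": [[0,0,0,0,0,0],[0,0,-0.03,0,0,0],[0,0,-0.07,0,0,0],[0,0,-0.06,0,0,0],[0,0,0,0,0,0]]})

```text
time_s: 8.2
ee_pos: [0.489, 0.2865, 0.2747]
eef_rot: [3.136, -0.004, 1.355]
force: [0.1, 0.5, -0.5]
grip_width: 0.0597
grip_force: 0.0
```

Request:
shift_gripper(segments={"motion": [[-0.0812,0.024,0,0,0,0],[-0.0812,0.024,0,0,0,0],[-0.0812,0.024,0,0,0,0],[-0.0812,0.024,0,0,0,0],[-0.0812,0.024,0,0,0,0],[-0.0812,0.024,0,0,0,0],[-0.0812,0.024,0,0,0,0],[-0.0812,0.024,0,0,0,0],[-0.0812,0.024,0,0,0,0],[-0.0812,0.024,0,0,0,0]]})

```text
time_s: 9.2
ee_pos: [0.5179, -0.138, 0.2698]
eef_rot: [-3.141, -0.0, 1.355]
force: [1.0, 0.4, -0.3]
grip_width: 0.0601
grip_force: 0.0
```

Request:
shift_gripper(segments={"motion": [[0,0,0,0,0,-0.0207],[0,0,0,0,0,-0.0207],[0,0,0,0,0,-0.0204],[0,0,0,0,0,0],[0,0,0,0,0,0]]})

```text
time_s: 9.7
ee_pos: [0.5181, -0.1362, 0.27]
eef_rot: [-3.141, -0.0, 1.739]
force: [0.0, -0.0, 0.2]
grip_width: 0.0599
grip_force: 0.0
```

```bash
python3 - <<'E'
from h import *
go([.5186,-.1368,.19],1.743)
c=ctrl.camera("wrist");w=c["pixels"];s=ctrl.camera("side")["pixels"]
cv2.imwrite("pics/w3.png",np.hstack([cv2.resize(w,(480,300)),cv2.resize(s[190:340,260:420],(320,300))]))
cv2.imwrite("pics/s3.png",s)
E
```

```text
tcp [ 0.5181 -0.1362  0.27  ] shift [-0.0007  0.0005  0.08  ] rot [-0.0005 -0.0003 -0.004 ] F [ 0.  -0.   0.2] t 9.7
```

View pics/w3.png

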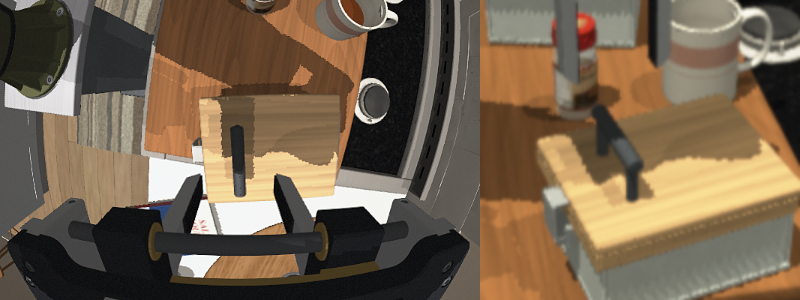

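The bar at (238,165) is centred between the fingers. I'll descend and grip.

To row units: 0.025 m / 0.5 = 0.05, 0.02 m / 0.5 = 0.04, -0.004 rad / 6.2832 = -0.0006.

Request:
shift_gripper(segments={"motion": [[-0.0014,0.001,0.04,0,0,-0.0006],[0,0,0.05,0,0,0],[0,0,0.04,0,0,0],[0,0,0.03,0,0,0],[0,0,0,0,0,0]]})

```text
time_s: 10.3
ee_pos: [0.518, -0.1365, 0.1886]
eef_rot: [-3.139, -0.002, 1.745]
force: [0.0, -0.2, 0.6]
grip_width: 0.0603
grip_force: 0.0
```

Request:
shift_gripper(segments={"motion": [[0,0,0,0,0,0],[0,0,0,0,0,0],[0,0,0,0,0,0],[0,0,0,0,0,0],[0,0,0,0,0,0],[0,0,0,0,0,0],[0,0,0,0,0,0],[0,0,0,0,0,0]]}, jaw=0.0, squeeze=25)

```text
time_s: 11.1
ee_pos: [0.5184, -0.1369, 0.1905]
eef_rot: [-3.141, -0.0, 1.747]
force: [-5.3, -1.3, 3.8]
grip_width: 0.0134
grip_force: 25.0
```

Request:
shift_gripper(segments={"motion": [[0,0,-0.003,0,0,0],[0,0,0,0,0,0]]})

```text
time_s: 11.3
ee_pos: [0.5188, -0.1368, 0.1918]
eef_rot: [-3.142, -0.0, 1.747]
force: [0.2, 0.0, -3.6]
grip_width: 0.0131
grip_force: 25.0
```

Request:
shift_gripper(segments={"motion": [[0,0,-0.002,0,0,0],[0,0,0,0,0,0]]})

```text
time_s: 11.5
ee_pos: [0.5189, -0.1368, 0.1922]
eef_rot: [-3.141, -0.0, 1.747]
force: [4.3, -1.3, -10.8]
grip_width: 0.0134
grip_force: 25.0
```

Nearly stiff already; I'll pull a bit harder to confirm.

To row units: -0.0006 m / 0.5 = -0.0012.

Request:
shift_gripper(segments={"motion": [[0,0,-0.0012,0,0,0],[0,0,0,0,0,0]]})

```text
time_s: 11.7
ee_pos: [0.5189, -0.1368, 0.1923]
eef_rot: [-3.141, -0.001, 1.747]
force: [7.5, -1.9, -14.8]
grip_width: 0.013
grip_force: 24.9
```

Request:
shift_gripper(segments={"motion": [[0,0,-0.0006,0,0,0],[0,0,0,0,0,0],[0,0,0,0,0,0]]})

```text
time_s: 12.0
ee_pos: [0.5189, -0.1368, 0.1923]
eef_rot: [-3.141, -0.001, 1.747]
force: [8.6, -2.5, -17.6]
grip_width: 0.0134
grip_force: 24.9
```

The right lid holds: 17.6 N and stopped. I'll relax, let go and retreat.

To row units: 0.002 m / 0.5 = 0.004, 0.0008 m / 0.5 = 0.0016.

Request:
shift_gripper(segments={"motion": [[0,0,0.004,0,0,0],[0,0,0.0016,0,0,0],[0,0,0,0,0,0]]})

```text
time_s: 12.3
ee_pos: [0.5186, -0.1369, 0.1911]
eef_rot: [-3.141, -0.0, 1.747]
force: [-3.5, -0.6, -2.7]
grip_width: 0.0132
grip_force: 25.0
```

Request:
shift_gripper(segments={"motion": [[0,0,0,0,0,0],[0,0,0,0,0,0],[0,0,0,0,0,0],[0,0,0,0,0,0],[0,0,0,0,0,0],[0,0,0,0,0,0]]}, jaw=0.06)

```text
time_s: 12.9
ee_pos: [0.5188, -0.1369, 0.1911]
eef_rot: [3.141, 0.0, 1.747]
force: [-0.0, 0.1, 0.2]
grip_width: 0.0574
grip_force: 0.0
```

Request:
shift_gripper(segments={"motion": [[0,0,-0.04,0,0,0],[0,0,-0.06,0,0,0],[0,0,-0.1,0,0,0],[0,0,-0.06,0,0,0],[0,-0.08,0,0,0,0],[0,-0.08,0,0,0,0],[0,-0.08,0,0,0,0],[0,0,0,0,0,0],[0,0,0,0,0,0]]})

```text
time_s: 13.8
ee_pos: [0.4005, -0.158, 0.3216]
eef_rot: [3.14, 0.001, 1.746]
force: [0.7, -0.3, -0.4]
grip_width: 0.0603
grip_force: 0.0
```

```bash
python3 - <<'E'
from h import *
s=ctrl.camera("side")["pixels"];t=ctrl.camera("top")["pixels"]
f=lambda a,x,y:cv2.resize(a[y:y+120,x:x+160],(400,300),interpolation=cv2.INTER_CUBIC)
cv2.imwrite("pics/e.png",np.vstack([np.hstack([f(s,235,110),f(s,275,230)]),cv2.resize(t[120:270,60:460],(800,300))]))
o=ctrl.get_obs();print(o["time_s"],o["force"].round(1),np.abs(o["joint_vel"]).max())
E
```

```text
13.9 [ 0.3  1.2 -0.1] 0.013008829991950842
```

View pics/e.png

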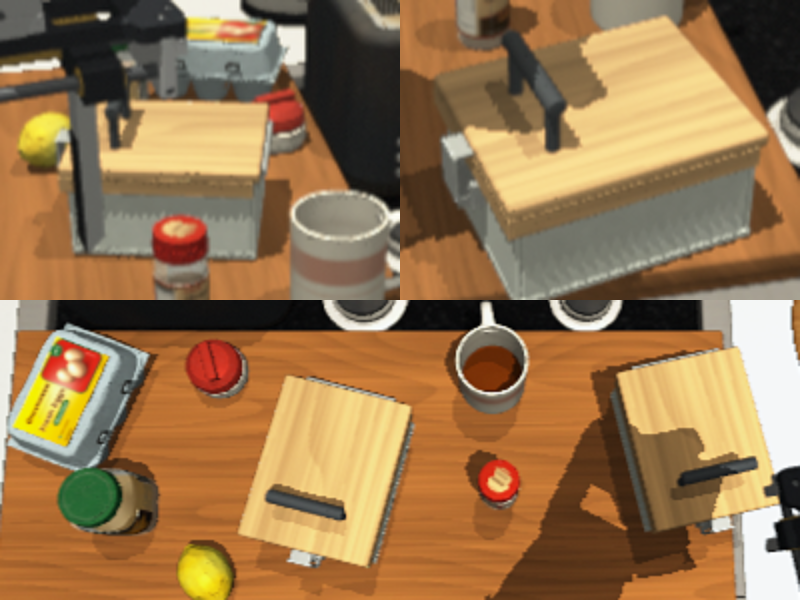

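The picture shows both lids shut, with the left handle at (305,503) and the right at (718,471). The jar at (499,480) and the mug at (491,362) have not moved, and the gripper is clear.

```bash
python3 -c "
from station import ctrl
print(ctrl.hand_in())"
```

```text
the job is handed in; nothing more can be done
None
```

The job is handed in: the left lid came up on its first tug, so I pressed it shut and it then held a 17.8 N tug; the right held 17.6 N first time, and both are left shut and released with the jar and mug not moved.

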